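Stack and lock a specimen tray

ROBOT

A 6-joint arm with a two-finger parallel gripper is mounted at the origin on the work surface. World frame = base frame: x ahead of the robot, y to its left, z up, the work surface at z = 0. Lengths are in m, angles in rad, forces in N, time in s.
With the tool pointing down it reaches from about 0.2 to 0.875 m from the base axis. Payload 3.4 kg.
Tool frame: the origin (TCP) lies between the finger pads; the fingertips stand 14 mm ahead of it and the grasp point (between the pads) lies 5 mm behind it; z points along the fingers, y is the direction in which the jaws open and shut (so a half turn about z gives the same grasp; the last joint's range is limited). The gripper opens to 94 mm and grips with 3 to 60 N. Pads are 16 mm wide; open, the fingers measure 119 mm over their backs; the gripper's body (75 mm by 177 mm) begins 78 mm behind the grasp point.
Start: joints at [-1.464, 0.276, 1.505, -0, 1.361, -0.121], TCP at [0.13, -0.56, 0.219] pointing down, gripper open.
Joint ranges: [-2.89, 2.89], [-0.75, 2.08], [0.22, 2.7], [-1.18, 4.32], [0.11, 2.71], [-2.7, 2.7]. Speed limits (rad/s): [2.57, 2.57, 3.14, 3.14, 3.14, 3.14].

INTERFACE

Orientations are given as a rotation vector (axis times angle).
In Python, from cell import arm, vision gives the robot as it stands. Calls block until the motion is done:
- arm.goto(position, orientation): joint-space move of the TCP to a pose.
- arm.servo_line(position, frame=None, speed=0.15, f_stop=None): straight line of the TCP; frame=None keeps the orientation; speed is the mean speed in m/s. With f_stop (N) it stops when the force on the tool has changed by that much, and returns True; else False.
- arm.move_j(angles): joint-space move.
- arm.gripper_to(opening, strength=None): finger opening in m; strength is the grip in N (None keeps the last); returns when the fingers have stopped.
- arm.hold(seconds).
- arm.solve_ik(position, orientation): joint angles nearest the present ones, or None.
- arm.read_state(): the state.
- vision.grab_frame(name): name is "scene" or "top"; returns the picture (480x640x3 uint8, blue, green, red); there is no depth.
- vision.camera_info(name): a dict with "camera_matrix" (3x3 intrinsics, pixels), "R" (3x3) and "t" (3): a world point X has camera coordinates R X + t. Camera axes: x right, y down, z forward; pixel columns grow to the right and rows downward; lengths in m; the calibration is good to about 2 mm. A picture is of the moment at which its call begins. camera_info takes no time and is no camera call.
A pose or a line that the arm cannot do raises arm.IKError and nothing moves.
- arm.hand_in(): hands the job in, once; it reports no verdict.
The state is a dict: "time": time; "qpos": joint angles; "joint_velocities": joint speeds; "joint_torque": joint torques, N m; "position": TCP position; "tool_rot": TCP orientation; "ft_force": force on the tool from outside, world axes, zero at the start; "ft_torque": the same for the moment, N m; "width": finger opening in m.
Only numpy, scipy, OpenCV 4.12 (cv2) and the standard library are available. Lean on these libraries where they do the work, as an engineer would, in place of code of your own. Each camera call takes 0.05 s, during which the arm holds its last target.

TASK

Pick up the green specimen tray by its black handle and stack it on the grey lower tray: feel gently for the adjustable socket frame until all four lugs drop in and the tray sits fully down and level. Then slide the orange-knobbed bolt fully home over the tray's flange and let go. Never press the trays together hard (keep well under 30 N), do not drop or tip the tray, and leave the other things where they are.

Things in the scene. Friction and masses are not known exactly. Their poses are not given: they have to be found in the camera images.
- green_tray: Loose green tray, 0.4 to 0.8 kg, shells inside: 240 (x) x 200 (y) x 45 mm high, walls 4 mm. Origin: centre of its flat underside, z up; it stands on its lugs, origin 12 mm above the table. A flange 4 mm thick sticks out 18 mm along both y sides (160 mm long), 4 to 8 mm above the underside. Half a turn about z makes no difference.
- lugs (a point): Point on the green tray's axis at the level of its lug tips, 12 mm below the underside. The four round lugs, 16 mm diameter and 12 mm long, hang at x = +-100, y = +-80 mm of the tray.
- handle (a point): Centre of the top of the green tray's black handle bar, 72 mm above the underside. Bar: 16 mm thick (tray's x), 100 mm long (y), 30 mm high, on a thin wall along y; its sides are free, shells stay below the 45 mm tray walls. Grip it across its 16 mm.
- lower_tray: Grey open tray fixed to the table, 330 (x) x 230 (y) x 50 mm high; origin: centre of its underside, z up. Bolt bracket at its +y side: 70 mm wide in x, y = 130 to 185, 74 mm high. Fully seated, the green tray's origin is 62.5 to 64 mm above this origin, their x axes parallel (either way round); with the lugs standing on the socket frame it is 12 mm higher.
- frame_top (a point): Fixed point on the lower tray's axis, 64 mm up, level with the unloaded top of its aluminium socket frame: bars at y = +-80, each with two holes 19 (x) x 21 (y) mm, 14 mm deep, at x = s - 100 and s + 100 mm. The frame is clamped at a shift s from -14 to +14 mm that NO pose reports: feel (or see) it. It lies on rubber, sinks 1 mm per 6 N, 5 mm at most.
- bolt (a joint): Locking bolt on the lower tray's bracket: 0 = open, 0.027 m = home at its stop; grows as it slides along the lower tray's -y, towards the tray. Starts 0 to 3 mm, friction 2.5 N, no spring. Its steel bar, 32 mm wide (x), 8 mm thick, underside 75 mm above the table, passes 3 to 5 mm over the seated green tray's flange; a tray not fully down blocks it.
- bolt_knob (a point): Centre of the top of the bolt's orange knob, an upright block 34 (x) x 12 (y) x 30 mm high, top 113 mm above the table; moves with the bolt: at x = 0, y = 169 mm of the lower tray when open, y = 142 when home. Push its outer (+y) face or pinch its 12 mm from above.
- jar: Bystander: glass jar, 52 mm diameter, 85 mm high, far in the middle; origin under its centre. Leave alone.
- cup: Bystander: white ceramic cup, 52 mm diameter, 50 mm high, near the robot; origin under its centre. Leave alone.
- caliper: Bystander: caliper lying on the right, 190 mm long; origin under its middle. Leave alone.
- card_box: Bystander: open cardboard box 60 x 80 x 35 mm at the back right; origin under its centre. Leave alone.
- vial: Bystander: clear bottle, 32 mm diameter, 60 mm high, at the back left; origin under its centre. Leave alone.
- brush: Bystander: brush lying on the left; origin under its middle. Leave alone.

How it is judged:
By the outcome, as a careful person would: the job done as asked, in the order asked, and still so for the second after the job is handed in, with the robot touching nothing.
It also fails if it takes over 72 s, if anything falls off the work surface, if the arm or the gripper's body presses on something with over 40 N, if the wrist force passes 120 N, or if a joint passes its speed limit or range.

## Working session

There is one attempt and no reset: what is moved stays moved. The work goes in short steps, each a Python script; the robot and the scene stay as the last script left them, time stands still between calls to the robot, and variables do not carry over. Pictures are saved under pics/ and viewed, and the job is handed in when it is done.

```bash
ls; mkdir -p pics
python3 - <<'E'
from cell import arm, vision
import cv2
for n in("scene","top"):
    cv2.imwrite(f"pics/{n}0.png",vision.grab_frame(n)); i=vision.camera_info(n); print(n,i)
s=arm.read_state(); print(s)
E
```

```text
pics
scene {'camera_matrix': array([[593.97935717,   0.        , 322.24832532],
       [  0.        , 593.97935717, 239.16348923],
       [  0.        ,   0.        ,   1.        ]]), 'R': array([[-0.83881736,  0.54434956, -0.00830606],
       [ 0.3274228 ,  0.49223666, -0.80653418],
       [-0.43494798, -0.67925447, -0.59112911]]), 't': array([ 0.50827533, -0.1162779 ,  1.95774955])}
top {'camera_matrix': array([[487.45594933,   0.        , 323.35992282],
       [  0.        , 487.45594933, 244.57567142],
       [  0.        ,   0.        ,   1.        ]]), 'R': array([[ 0.01916515, -0.9997391 ,  0.01242661],
       [-0.9985165 , -0.01977232, -0.05073319],
       [ 0.05096566, -0.01143586, -0.99863493]]), 't': array([-0.02541133,  0.59406269,  1.61126806])}
{'time': 0.1, 'qpos': array([-1.46401228e+00,  2.76517803e-01,  1.50598186e+00, -4.15535733e-05,
        1.36070796e+00, -1.21031001e-01]), 'joint_velocities': array([ 0.00088144, -0.00190931, -0.00310482, -0.00155902,  0.0011497 ,
       -0.00026992]), 'joint_torque': array([ 6.69741676e-04, -4.05456913e+01, -2.37779170e+01,  7.03186984e-02,
        2.99264712e-02, -5.04782690e-05]), 'position': array([ 0.12977405, -0.5596685 ,  0.21870902]), 'tool_rot': array([-3.11962742e+00, -3.56907669e-01,  4.57303564e-05]), 'ft_force': array([0.64610701, 0.4969329 , 0.07824559]), 'ft_torque': array([ 0.06100862, -0.02499434,  0.04120241]), 'width': 0.0938649502613094}
```

View pics/scene0.png

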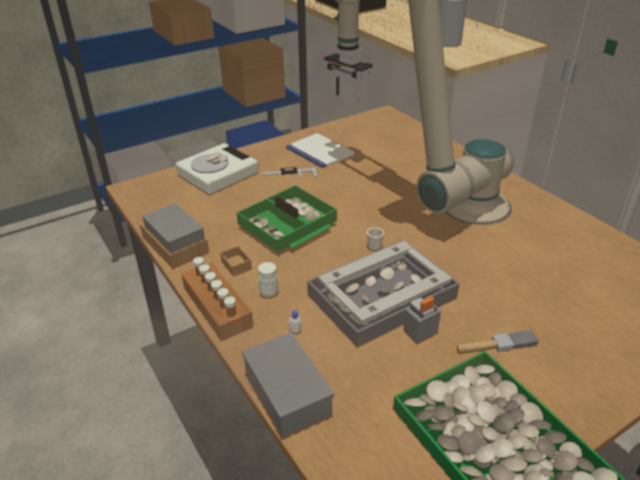

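View pics/top0.png

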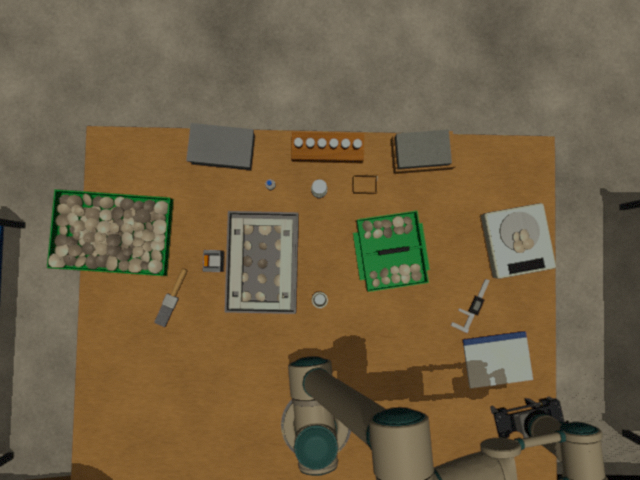

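The top view shows the grey tray around (262,262), with its bolt bracket at (212,260). The green tray is at (391,251), turned slightly, with its black handle at (394,250). I'll enlarge these areas.

Run:
```python
import cv2
t=cv2.imread("pics/top0.png"); s=cv2.imread("pics/scene0.png")
cv2.imwrite("pics/z1.png",cv2.resize(t[200:325,190:310],None,fx=4.8,fy=4.8,interpolation=cv2.INTER_CUBIC))
cv2.imwrite("pics/z2.png",cv2.resize(t[200:300,345:440],None,fx=6,fy=6,interpolation=cv2.INTER_CUBIC))
cv2.imwrite("pics/z3.png",cv2.resize(s[230:350,300:465],None,fx=4.8,fy=4.8,interpolation=cv2.INTER_CUBIC))
```

```text
(no output)
```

View pics/z1.png

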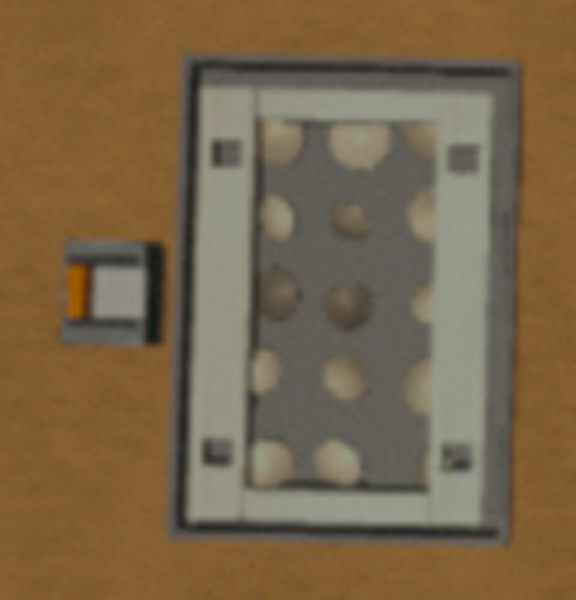

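View pics/z2.png

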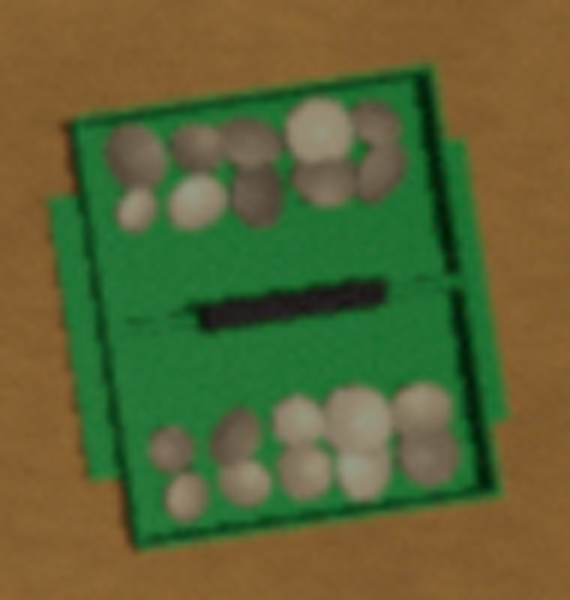

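View pics/z3.png

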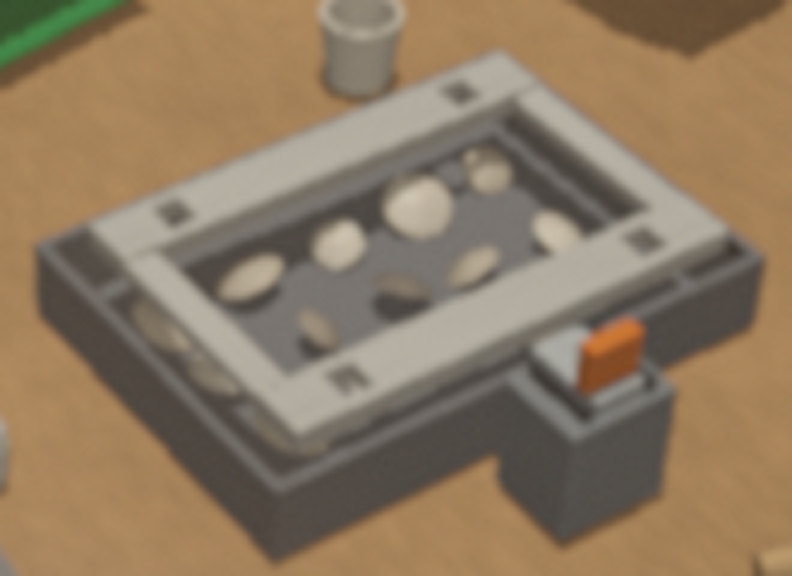

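```bash
cat > h.py <<'E'
from cell import arm, vision
import cv2, numpy as np
from scipy.spatial.transform import Rotation as Rn
def cam(n):
    i=vision.camera_info(n); return i["camera_matrix"],np.array(i["R"]),np.array(i["t"])
def cast(n,uv,z):
    K,R,t=cam(n); uv=np.atleast_2d(uv); d=np.c_[uv,np.ones(len(uv))]@np.linalg.inv(K).T@R; c=-R.T@t
    return c+d*((z-c[2])/d[:,2])[:,None]
def proj(n,X):
    K,R,t=cam(n); p=(np.atleast_2d(X)@R.T+t)@K.T; return p[:,:2]/p[:,2:]
def tri(uvt,uvs):
    A=[];
    for n,uv in(("top",uvt),("scene",uvs)):
        K,R,t=cam(n); A.append(K@np.c_[R,t])
    X=cv2.triangulatePoints(A[0],A[1],np.array(uvt,float).reshape(2,1),np.array(uvs,float).reshape(2,1)); return (X[:3]/X[3]).ravel()
def centroid(img,u,v,r,dark=True):
    g=cv2.cvtColor(img,cv2.COLOR_BGR2GRAY).astype(float); u0,v0=int(round(u)),int(round(v))
    w=g[v0-r:v0+r+1,u0-r:u0+r+1]; ref=np.percentile(w,75); k=np.clip(ref-12-w,0,40); yy,xx=np.mgrid[v0-r:v0+r+1,u0-r:u0+r+1]
    return np.array([(k*xx).sum(),(k*yy).sum()])/k.sum()
E
python3 - <<'E'
from h import *
np.set_printoptions(precision=4,suppress=True)
t=cv2.imread("pics/top0.png"); s=cv2.imread("pics/scene0.png")
T=[(227,152),(463,157),(218,452),(457,457)]; S=[(642,240),(458,92),(348,378),(174,212)]
P=[];Q=[]
for a,b in zip(T,S):
    ut=centroid(t,189.6+a[0]/4.8,199.6+a[1]/4.8,4); us=centroid(s,299.6+b[0]/4.8,229.6+b[1]/4.8,4)
    p=cast("top",ut,.064)[0]; q=cast("scene",us,.064)[0]; P.append(p);Q.append(q)
    print(ut,us,p[:2],q[:2],tri(ut,us))
for P in (P,Q):
    P=np.array(P); print("ctr",P.mean(0), "dx",P[0]-P[2],P[1]-P[3],"dy",P[0]-P[1],P[2]-P[3])
# green
hsv=cv2.cvtColor(t,cv2.COLOR_BGR2HSV); m=cv2.inRange(hsv,(40,90,30),(85,255,255)); m[:,:330]=0
m=cv2.morphologyEx(m,cv2.MORPH_CLOSE,np.ones((3,3)))
c=max(cv2.findContours(m,0,2)[0],key=cv2.contourArea); print(cv2.contourArea(c),cv2.boundingRect(c))
# handle
g=t.max(2).astype(int); w=((g<75)).astype(np.uint8); w[:,:370]=0;w[:,418:]=0;w[:240]=0;w[262:]=0
n,l,st,ce=cv2.connectedComponentsWithStats(w); print(st,ce)
i=1+np.argmax(st[1:,4]); pts=np.argwhere(l==i)[:,::-1].astype(np.float32); r=cv2.minAreaRect(pts); print(r)
b=cv2.boxPoints(r); print(cast("top",b,.084)); print(cast("top",np.array(r[0]),.084),cast("top",ce[i],.084))
hs=cv2.cvtColor(t,cv2.COLOR_BGR2HSV); o=cv2.inRange(hs,(5,180,120),(18,255,255)); o[:,:200]=0;o[:,222:]=0; o[:240]=0;o[280:]=0
pp=np.argwhere(o)[:,::-1]; print("orange",len(pp),pp.min(0),pp.max(0),cast("top",pp.mean(0),.113), cast("top",pp.mean(0),.1))
E
```

```text
[236.3431 231.4775] [433.7191 279.6842] [0.6288 0.2689] [0.4326 0.2681] [0.5635 0.3147 0.1623]
[285.9983 232.5418] [395.5219 249.089 ] [0.6286 0.1084] [0.4327 0.1096] [0.5602 0.164  0.1601]
[234.5897 293.9302] [371.9817 308.1617] [0.4276 0.2688] [0.6319 0.2663] [ 0.5162  0.2314 -0.0109]
[284.5662 295.0249] [336.0105 274.1544] [0.427  0.1084] [0.6323 0.1085] [ 0.5179  0.0629 -0.011 ]
ctr [0.528  0.1886 0.064 ] dx [0.2012 0.0001 0.    ] [0.2015 0.     0.    ] dy [0.0002 0.1605 0.    ] [0.0005 0.1605 0.    ]
ctr [0.5324 0.1881 0.064 ] dx [-0.1994  0.0018  0.    ] [-0.1997  0.001   0.    ] dy [-0.0001  0.1586  0.    ] [-0.0004  0.1578  0.    ]
4815.0 (353, 211, 77, 81)
[[     0      0    640    480 307031]
 [   376    246     34      9    169]] [[319.4596 239.4941]
 [392.929  250.213 ]]
((392.69647216796875, 250.27743530273438), (5.3220014572143555, 33.2244987487793), 81.25383758544922)
[[ 0.5763 -0.1813  0.084 ]
 [ 0.5946 -0.2864  0.084 ]
 [ 0.5778 -0.2891  0.084 ]
 [ 0.5596 -0.1841  0.084 ]]
[[ 0.5771 -0.2352  0.084 ]] [[ 0.5773 -0.2359  0.084 ]]
orange 34 [204 255] [207 265] [[0.5343 0.3551 0.113 ]] [[0.5345 0.3581 0.1   ]]
```

Run:
```python
from h import *
np.set_printoptions(precision=4,suppress=True)
t=cv2.imread("pics/top0.png"); s=cv2.imread("pics/scene0.png")
print("cams",[-cam(n)[1].T@cam(n)[2] for n in("top","scene")])
# green tray edges, subpixel via half-level crossing along columns on (G-R)
d=t[:,:,1].astype(float)-t[:,:,2]
def cross(prof):
    h=(prof.max()+prof.min())/2; i=np.argmax(prof>h); return i-1+(h-prof[i-1])/(prof[i]-prof[i-1])
top=[(u,205+cross(d[205:224,u])) for u in range(362,412)]
bot=[(u,298-cross(d[275:299,u][::-1])) for u in range(372,422)]
for nm,L in(("top",top),("bot",bot)):
    X=cast("top",L,.057)[:,:2]; vx,vy,x0,y0=cv2.fitLine(X.astype(np.float32),cv2.DIST_HUBER,0,.01,.01).ravel(); 
    if vy<0: vx,vy=-vx,-vy
    print(nm,"yaw",np.degrees(np.arctan2(-vx,vy)),"pt",x0,y0)
    n=np.array([vy,-vx]); print(" normal offset",n@(np.array([x0,y0])), "handle", n@np.array([.5771,-.2355]))
# left/right wall edge+flange
# lower tray outer edges: print profile
g=cv2.cvtColor(t,cv2.COLOR_BGR2HSV)[:,:,1].astype(int)
print(g[205:222,260],g[302:318,260]); print(g[225,220:236],g[225,288:306]); print(g[285,220:236],g[285,288:306])
# holes binary
gr=cv2.cvtColor(t,cv2.COLOR_BGR2GRAY)
for (u,v) in[(236,231),(286,233),(235,294),(285,295)]: print(gr[v-5:v+6,u-5:u+6])
```

```text
cams [array([0.5115, 0.0048, 1.6395]), array([1.3159, 1.1104, 1.0677])]
top yaw 9.307578 pt 0.69922227 -0.2457928
 normal offset 0.6502634 handle 0.5314136641204357
bot yaw 9.502417 pt 0.4579243 -0.24602267
 normal offset 0.4110253 handle 0.5303029029741883
[158 157 158 162 160 152 104  48  32  30  27  29  23  24  29  30  28] [ 28  28  26  28  25  30  26  24  27  24  52 131 162 160 160 157]
[164 157 163 161 165 161 154  96  46  25  40  39  36  30  37  37] [ 27  27  25  31  31  26  27  26  31  33 112 161 155 167 159 160 161 163]
[163 163 162 159 147  97  44  26  43  34  27  30  32  34  35  33] [ 28  27  29  27  29  29  28  25  74 150 168 163 165 163 158 167 154 156]
[[ 96 140 147 146 145 144 147 147 147 146 145]
 [ 98 140 148 146 144 147 148 148 148 148 146]
 [ 97 141 145 138 135 140 139 140 140 144 145]
 [102 140 139 104  92 103 104 103 110 126 143]
 [103 141 135  81  61  87  90  89  99 123 143]
 [102 140 134  82  60  87  92  90 103 127 141]
 [103 141 134  82  63  86  91  93 100 127 140]
 [104 140 133  83  62  85  92  91  99 124 139]
 [106 141 136 102  90 103 106 108 113 130 139]
 [1
[... 945 characters left out ...]
137  99  76  74  74  74  90 119 143 133]
 [142 146 135 129 124 122 119 125 140 142 124]
 [143 147 145 145 145 143 145 145 146 143 119]
 [142 148 145 144 147 148 148 147 148 142 116]]
[[146 151 149 149 149 150 151 149 150 150 138]
 [145 150 142 143 144 146 145 145 147 149 136]
 [146 142 117 117 120 121 120 126 136 144 129]
 [145 138  97  92 100  99 100 109 130 142 128]
 [146 138  91  80  91  95  99 104 128 141 124]
 [148 137  99  92  93  90  89  99 121 141 125]
 [147 136 105 107  80  62  64  80 117 139 127]
 [145 131 102  96  79  74  74  91 125 143 126]
 [148 141 125 121 123 123 122 129 143 142 124]
 [148 149 146 144 146 145 147 147 150 147 127]
 [148 151 149 149 148 150 151 151 152 145 127]]
```

Run:
```python
from h import *
np.set_printoptions(precision=4,suppress=True)
t=cv2.imread("pics/top0.png")
d=t[:,:,1].astype(float)-t[:,:,2]
def cross(prof,h=None):
    h=(np.max(prof)+np.min(prof))/2 if h is None else h; i=np.argmax(prof>h); return i-1+(h-prof[i-1])/(prof[i]-prof[i-1])
a=np.radians(9.4); ey=np.array([-np.sin(a),np.cos(a)])
L=[(345+cross(d[v,345:366]),v) for v in range(237,276)]
R=[(440-cross(d[v,420:441][::-1]),v) for v in range(228,266)]
r=[]
for P in(L,R):
    X=cast("top",P,.020)[:,:2]@ey; print(np.median(X),X.std()); r.append(np.median(X))
print("len",r[0]-r[1],"ctr",np.mean(r),"handle",np.array([.5771,-.2355])@ey)
```

```text
-0.21220353924324373 0.00024987108557556403
-0.447304393060992 0.00023583724313014354
len 0.23510085381774828 ctr -0.3297539661521179 handle -0.3265931568680815
```

```bash
cat >> h.py <<'E'
def ori(a,flip=False):  # jaws along tray x at yaw a
    y=np.array([np.cos(a),np.sin(a),0])*(-1 if flip else 1); z=np.array([0,0,-1.]); x=np.cross(y,z)
    return Rn.from_matrix(np.c_[x,y,z]).as_rotvec()
def st(tag=""):
    s=arm.read_state(); print(tag,"t%.2f"%s["time"],"p",s["position"].round(4),"F",s["ft_force"].round(2),"M",s["ft_torque"].round(2),"w%.4f"%s["width"]); return s
E
python3 - <<'E'
from h import *
a=np.radians(9.4)
for f in(0,1):
    for p,al in(((.5774,-.2382,.2),a),((.53,.188,.2),0)): print(f,arm.solve_ik(p,ori(al,f)))
f=min((0,1),key=lambda f:np.inf if arm.solve_ik((.5774,-.2382,.2),ori(a,f)) is None else abs(arm.solve_ik((.5774,-.2382,.2),ori(a,f))[5]))
print(f)
arm.gripper_to(.06)
arm.goto((.5774,-.2382,.17),ori(a,f)); st()
cv2.imwrite("pics/s1.png",vision.grab_frame("scene"))
E
```

```text
0 [-5.02609201e-01  3.61109765e-01  1.42645046e+00 -4.44089210e-16
  1.35403243e+00 -6.66670151e-01]
0 [ 2.17145992e-01  2.68506798e-01  1.56478200e+00 -4.44089210e-16
  1.30830386e+00  2.17145992e-01]
1 [-5.02609201e-01  3.61109765e-01  1.42645046e+00 -8.88178420e-16
  1.35403243e+00  2.47492250e+00]
1 None
0
 t2.79 p [ 0.577  -0.2393  0.1701] F [ 1.16 -0.27  0.68] M [-0.03 -0.11  0.  ] w0.0600
```

View pics/s1.png

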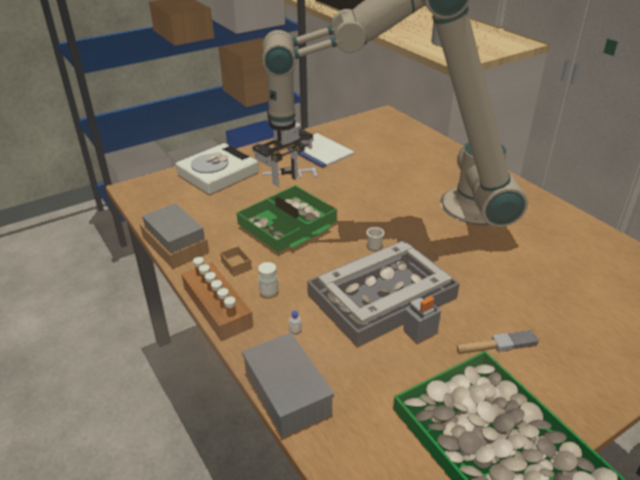

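The gripper hangs above the handle at about (287,165) and nothing is in the way. Next I go down and grip.

Run:
```python
from h import *
print(arm.servo_line((.5774,-.2382,.072),speed=.08,f_stop=6)); st()
arm.gripper_to(0,40); st("grip")
arm.hold(.3); s=st("grip")
print(Rn.from_rotvec(s["tool_rot"]).as_matrix().round(4))
arm.servo_line((.5774,-.2382,.092),speed=.05); arm.hold(.3); st("lift2")
arm.servo_line((.5774,-.2382,.20),speed=.1); arm.hold(.3); st("lift")
cv2.imwrite("pics/s2.png",vision.grab_frame("scene"))
```

```text
False
 t4.22 p [ 0.5778 -0.2384  0.0726] F [-0.62 -0.19  1.02] M [ 0.01 -0.1   0.02] w0.0603
grip t4.97 p [ 0.5773 -0.2382  0.072 ] F [-0.74 -0.44  0.45] M [-0.06 -0.06  0.08] w0.0156
grip t5.27 p [ 0.5773 -0.2382  0.072 ] F [-0.41 -0.54  0.84] M [-0.04 -0.05  0.08] w0.0162
[[-1.634e-01  9.866e-01 -2.000e-04]
 [ 9.866e-01  1.634e-01  0.000e+00]
 [ 0.000e+00 -2.000e-04 -1.000e+00]]
lift2 t6.12 p [ 0.5772 -0.2381  0.0917] F [-0.8   0.29 -5.62] M [-0.07 -0.11 -0.05] w0.0158
lift t7.65 p [ 0.5773 -0.2381  0.1996] F [-0.11 -0.47 -5.05] M [-0.04 -0.1  -0.02] w0.0157
```

View pics/s2.png

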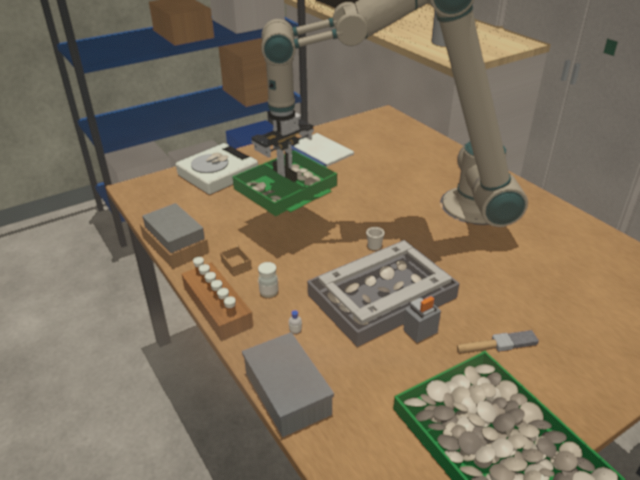

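The tray hangs level at about (285,180) in the scene view, weight about 5.6 N. Carrying it over the frame.

Run:
```python
from h import *
arm.goto((.529,.188,.20),ori(0)); st()
arm.servo_line((.529,.188,.145),speed=.08); arm.hold(.4); st()
s=vision.grab_frame("scene"); cv2.imwrite("pics/s3.png",s); t=vision.grab_frame("top"); cv2.imwrite("pics/t3.png",t)
cv2.imwrite("pics/z4.png",cv2.resize(s[200:350,290:470],None,fx=4.2,fy=4,interpolation=cv2.INTER_CUBIC))
cv2.imwrite("pics/z5.png",cv2.resize(t[190:330,180:320],None,fx=4.2,fy=4.2,interpolation=cv2.INTER_CUBIC))
```

```text
t9.28 p [0.5296 0.1871 0.2001] F [ 0.57  0.05 -5.41] M [-0.04 -0.13 -0.01] w0.0157
 t10.53 p [0.5291 0.188  0.1453] F [-0.76  0.73 -6.18] M [-0.01 -0.05  0.04] w0.0158
```

View pics/z4.png

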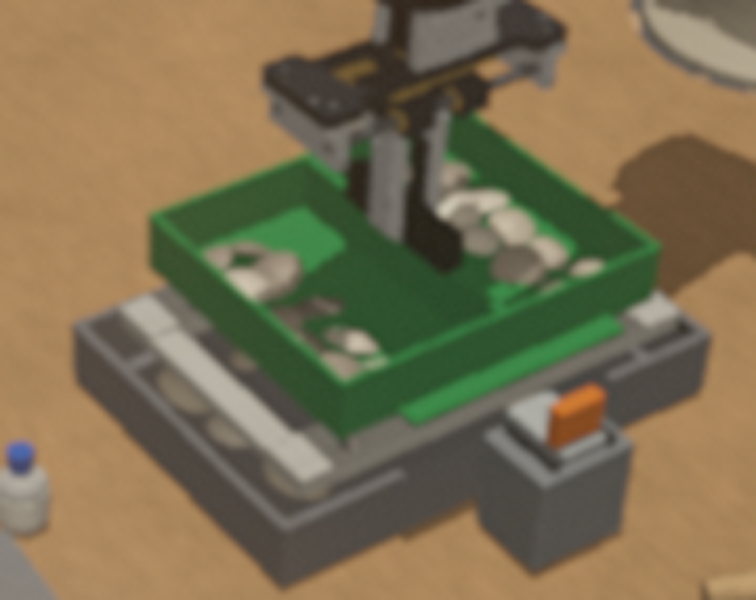

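View pics/z5.png

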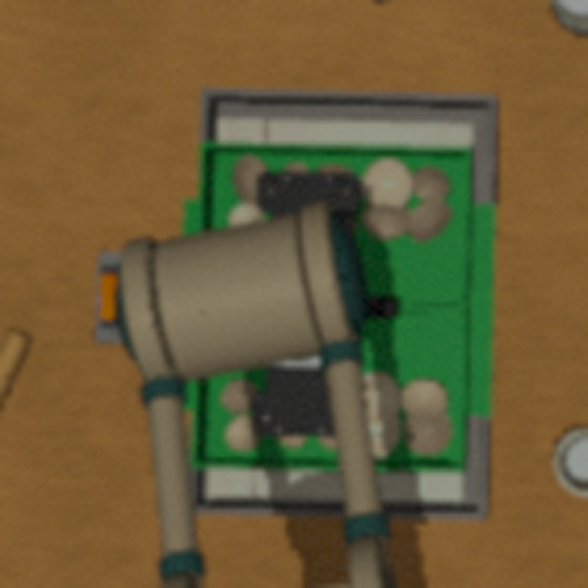

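Measure the held tray in the top view, to get the camera-versus-robot offset and compare it with the hole measurement.

Run:
```python
from h import *
np.set_printoptions(precision=4,suppress=True)
t=cv2.imread("pics/t3.png"); s=cv2.imread("pics/s3.png")
d=t[:,:,1].astype(float)-t[:,:,2]
def cross(prof):
    h=(np.max(prof)+np.min(prof))/2; i=np.argmax(prof>h); return i-1+(h-prof[i-1])/(prof[i]-prof[i-1])
z=.1453-.060
T=[(u,218+cross(d[218:232,u])) for u in list(range(232,288))]
B=[(u,306-cross(d[292:307,u][::-1])) for u in list(range(232,240))+list(range(264,288))]
L=[(218+cross(d[v,218:232]),v) for v in list(range(240,246))+list(range(282,286))]
R=[(305-cross(d[v,288:306][::-1]),v) for v in range(241,286)]
xt=cast("top",T,z+.045);xb=cast("top",B,z+.045)
for n,X in(("T",xt),("B",xb)):
    p=np.polyfit(X[:,1],X[:,0],1); print(n,"x at y=.188",np.polyval(p,.188),"yaw deg",-np.degrees(p[0]),np.std(X[:,0]-np.polyval(p,X[:,1])))
print("ctr x",(np.median(xt[:,0])+np.median(xb[:,0]))/2,"len",np.median(xt[:,0])-np.median(xb[:,0]))
xl=cast("top",L,z+.008);xr=cast("top",R,z+.008)
print("y",np.median(xl[:,1]),np.median(xr[:,1]),"ctr",(np.median(xl[:,1])+np.median(xr[:,1]))/2,"len",np.median(xl[:,1])-np.median(xr[:,1]),"R yaw",np.degrees(np.polyfit(xr[:,0],xr[:,1],1)[0]))
# scene: frame hole mask recheck with binary threshold
s0=cv2.imread("pics/scene0.png"); g=cv2.cvtColor(s0,cv2.COLOR_BGR2GRAY)
for u,v in[(434,280),(395,249),(372,308),(336,274)]: print(g[v-5:v+6,u-6:u+7])
```

```text
T x at y=.188 0.6476136390218656 yaw deg 0.2398618650088891 0.00103826280900637
 ** On entry to DLASCL parameter number  4 had an illegal value
 ** On entry to DLASCL parameter number  4 had an illegal value
 ** On entry to DLASCL parameter number  4 had an illegal value
 ** On entry to DLASCL parameter number  4 had an illegal value
 ** On entry to DLASCL parameter number  5 had an illegal value
 ** On entry to DLASCL parameter number  4 had an illegal value<stdin>:6: RuntimeWarning: divide by zero encountered in scalar divide
h.py:7: RuntimeWarning: invalid value encountered in matmul
  K,R,t=cam(n); uv=np.atleast_2d(uv); d=np.c_[uv,np.ones(len(uv))]@np.linalg.inv(K).T@R; c=-R.T@t
Traceback (most recent call last):
numpy.linalg.LinAlgError: SVD did not converge in Linear Least Squares
```

```bash
cat > m.py <<'E'
from h import *
np.set_printoptions(precision=4,suppress=True)
t=cv2.imread("pics/t3.png")
d=t[:,:,1].astype(float)-t[:,:,2]
def cross(prof):
    h=(np.max(prof)+np.min(prof))/2; i=np.argmax(prof>h); return i-1+(h-prof[i-1])/(prof[i]-prof[i-1]) if i>0 else np.nan
z=.1453-.060
T=[(u,219+cross(d[219:230,u])) for u in list(range(234,285))]
B=[(u,306-cross(d[296:307,u][::-1])) for u in list(range(231,240))+list(range(266,288))]
L=[(218+cross(d[v,218:232]),v) for v in list(range(240,246))+list(range(282,286))]
R=[(302-cross(d[v,288:303][::-1]),v) for v in range(241,286)]
def run(P,zz,i,nm):
    P=np.array(P); P=P[np.isfinite(P).all(1)]; X=cast("top",P,zz); X=X[abs(X[:,i]-np.median(X[:,i]))<.002]
    p=np.polyfit(X[:,1-i],X[:,i],1); print(nm,len(X),np.median(X[:,i]),"slope deg",np.degrees(p[0])); return np.median(X[:,i])
a=run(T,z+.045,0,"T");b=run(B,z+.045,0,"B"); print("x ctr",(a+b)/2,"len",a-b)
a=run(L,z+.008,1,"L");b=run(R,z+.008,1,"R"); print("y ctr",(a+b)/2,"len",a-b)
E
python3 m.py
```

```text
T 44 0.6470116443287219 slope deg 0.03746166916683651
B 27 0.410044447089805 slope deg 0.4547131570285136
x ctr 0.5285280457092635 len 0.23696719723891696
L 6 0.30445362886661326 slope deg -5.35168002605718
R 45 0.0698576431968608 slope deg 0.023354818609883678
y ctr 0.18715563603173702 len 0.23459598566975245
```

The held tray reads (0.5285, 0.1872) in the same camera in which the holes read (0.528, 0.1886). It is nearly aligned, so I lower it gently.

```bash
cat >> h.py <<'E'
def probe(x,y,z0=.1385,z1=.131,f=4,sp=.015):
    arm.servo_line((x,y,z0),speed=.05)
    hit=arm.servo_line((x,y,z1),speed=sp,f_stop=f); s=st(f"probe {x:.4f} {y:.4f} hit={hit}"); return hit,s
E
python3 - <<'E'
from h import *
arm.servo_line((.5287,.189,.1385),speed=.05); arm.hold(.3); s=st("pre")
hit,s=probe(.5287,.189)
E
```

```text
pre t11.21 p [0.5288 0.189  0.1386] F [ 0.39  0.33 -5.51] M [-0.07 -0.12 -0.03] w0.0157
probe 0.5287 0.1890 hit=False t12.11 p [0.5287 0.189  0.1309] F [ 0.42 -0.13 -5.89] M [ 0.01 -0.12  0.  ] w0.0155
```

No contact 5 mm below the frame's top, so the lugs are in the holes. Continuing down to the seat.

Run:
```python
from h import *
hit=arm.servo_line((.5287,.189,.1215),speed=.015,f_stop=4); st(hit); arm.hold(.3); st()
s=vision.grab_frame("scene"); cv2.imwrite("pics/s4.png",s)
cv2.imwrite("pics/z6.png",cv2.resize(s[200:350,290:470],None,fx=4.2,fy=4,interpolation=cv2.INTER_CUBIC))
```

```text
True t12.66 p [0.5287 0.189  0.1225] F [0.17 0.16 3.16] M [-0.04 -0.27 -0.02] w0.0158
 t12.96 p [0.5287 0.189  0.1221] F [1.92 0.59 5.12] M [ 0.08 -0.56  0.04] w0.0157
```

View pics/z6.png

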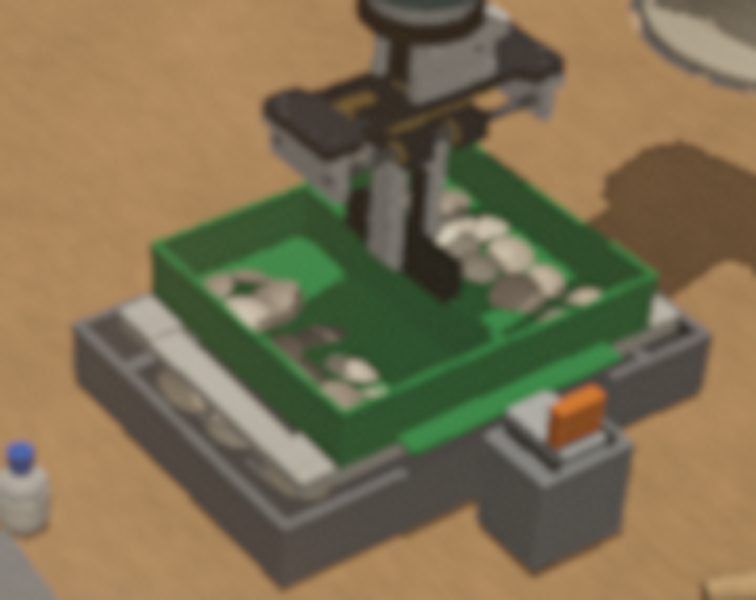

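The tray sits down at origin height of about 62 mm, level, with its rim parallel to the frame. I release it and check.

Run:
```python
from h import *
arm.servo_line((.5287,.189,.1232),speed=.02); arm.hold(.2); st("unload")
arm.gripper_to(.05); st("open")
arm.servo_line((.5287,.189,.22),speed=.12,f_stop=5); st("up")
arm.goto((.5287,.33,.26),ori(np.pi/2)) if arm.solve_ik((.5287,.33,.26),ori(np.pi/2)) is not None else print("noik")
for a,f in((np.pi/2,0),(np.pi/2,1),(0,0)): print(a,f,arm.solve_ik((.5343,.36,.13),ori(a,f)))
st()
s=vision.grab_frame("scene"); cv2.imwrite("pics/s5.png",s);t=vision.grab_frame("top"); cv2.imwrite("pics/t5.png",t)
cv2.imwrite("pics/z7.png",cv2.resize(s[200:350,290:470],None,fx=4.2,fy=4,interpolation=cv2.INTER_CUBIC))
```

```text
unload t13.50 p [0.5287 0.189  0.123 ] F [0.46 0.04 0.3 ] M [ 0.16 -0.8  -0.05] w0.0160
open t14.21 p [0.5287 0.189  0.1232] F [ 0.17  0.82 -0.11] M [-0.03 -0.09 -0.04] w0.0499
up t15.17 p [0.5281 0.1889 0.2192] F [ 0.21  0.04 -0.68] M [-0.03 -0.05  0.04] w0.0497
1.5707963267948966 0 [ 4.84981039e-01  4.35705288e-01  1.48562835e+00 -4.44089210e-16
  1.22025901e+00 -1.08581529e+00]
1.5707963267948966 1 [ 4.84981039e-01  4.35705288e-01  1.48562835e+00 -4.44089210e-16
  1.22025901e+00  2.05577737e+00]
0 0 [ 4.84981039e-01  4.35705288e-01  1.48562835e+00 -4.44089210e-16
  1.22025901e+00  4.84981039e-01]
 t16.38 p [0.5285 0.3296 0.2594] F [ 0.4  -0.23 -0.75] M [ 0.06 -0.16 -0.01] w0.0499
```

View pics/z7.png

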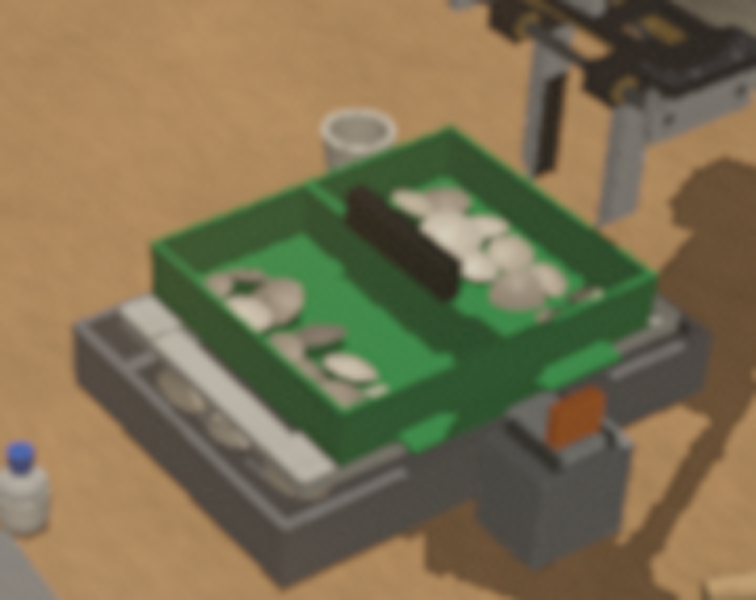

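View pics/t5.png

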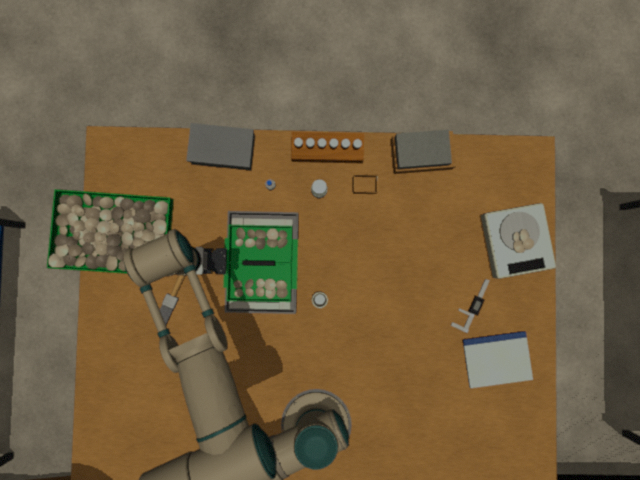

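The tray stays level and seated after release, with the rim line unchanged. The orange knob is in the scene at about (428,305), and the bolt path over the flange is free. I push the knob's outer face with closed fingers.

Run:
```python
from h import *
arm.goto((.534,.402,.20),ori(0)); arm.gripper_to(0); st()
arm.servo_line((.534,.402,.103),speed=.1,f_stop=5); st("down")
arm.servo_line((.534,.378,.103),speed=.06,f_stop=6); st("near")
hit=arm.servo_line((.534,.325,.103),speed=.02,f_stop=8); st(("push",hit))
s=vision.grab_frame("scene"); cv2.imwrite("pics/s6.png",s)
cv2.imwrite("pics/z8.png",cv2.resize(s[200:350,290:470],None,fx=4.2,fy=4,interpolation=cv2.INTER_CUBIC))
```

```text
t18.82 p [0.534 0.402 0.2  ] F [ 0.45 -0.98  0.96] M [-0.08 -0.11  0.02] w0.0005
down t19.94 p [0.5345 0.4023 0.1038] F [0.61 0.94 0.63] M [-0.06 -0.1   0.  ] w0.0008
near t20.49 p [0.5342 0.3777 0.1032] F [-0.13  0.5   0.18] M [ 0.01 -0.07  0.01] w0.0003
('push', True) t22.11 p [0.5338 0.3457 0.1027] F [0.28 0.27 0.21] M [ 0.06 -0.15 -0.  ] w0.0004
```

View pics/z8.png

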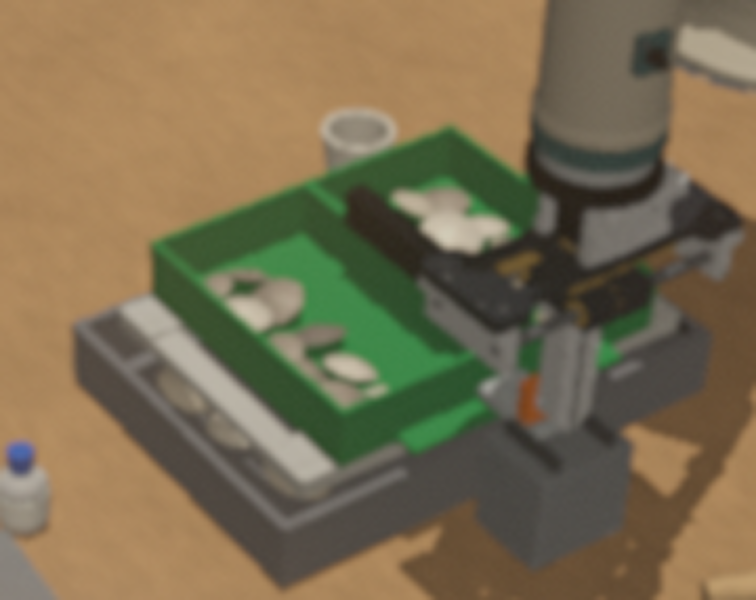

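The bolt bar now reaches over the flange at about (500,390) in the crop, and the fingers stopped at y=0.3457. I press once more to confirm it is at the stop.

Run:
```python
from h import *
hit=arm.servo_line((.534,.335,.103),speed=.01,f_stop=8); st(("push",hit)); 
hit=arm.servo_line((.534,.335,.103),speed=.01,f_stop=8); st(("push",hit)); 
arm.servo_line((.534,.39,.103),speed=.06); st("back")
arm.servo_line((.534,.40,.22),speed=.12)
arm.goto((.40,.45,.30),ori(0)); st("away")
s=vision.grab_frame("scene"); cv2.imwrite("pics/s7.png",s); t=vision.grab_frame("top"); cv2.imwrite("pics/t7.png",t)
cv2.imwrite("pics/z9.png",cv2.resize(s[200:350,290:470],None,fx=4.2,fy=4,interpolation=cv2.INTER_CUBIC))
cv2.imwrite("pics/z10.png",cv2.resize(t[200:325,170:310],None,fx=4.8,fy=4.8,interpolation=cv2.INTER_CUBIC))
hs=cv2.cvtColor(t,cv2.COLOR_BGR2HSV); o=cv2.inRange(hs,(5,160,80),(18,255,255)); o[:,:200]=0;o[:,228:]=0; o[:240]=0;o[280:]=0
pp=np.argwhere(o)[:,::-1]; print("orange",len(pp),pp.min(0),pp.max(0),cast("top",pp.mean(0),.113)) if len(pp) else print("none")
```

```text
('push', True) t22.72 p [0.5331 0.3458 0.1019] F [-0.22  0.85  0.53] M [ 0.08 -0.1   0.02] w0.0006
('push', True) t23.23 p [0.5329 0.3459 0.1015] F [0.4  1.18 1.27] M [ 0.12 -0.13  0.04] w0.0003
back t24.10 p [0.5339 0.3898 0.1029] F [ 0.81 -0.53 -0.05] M [-0.09 -0.06  0.04] w0.0006
away t25.93 p [0.4005 0.4495 0.2991] F [ 0.93  0.02 -1.14] M [-0.   -0.07  0.06] w0.0008
orange 335 [200 240] [222 279] [[0.53960975 0.33885322 0.113     ]]
```

View pics/z9.png

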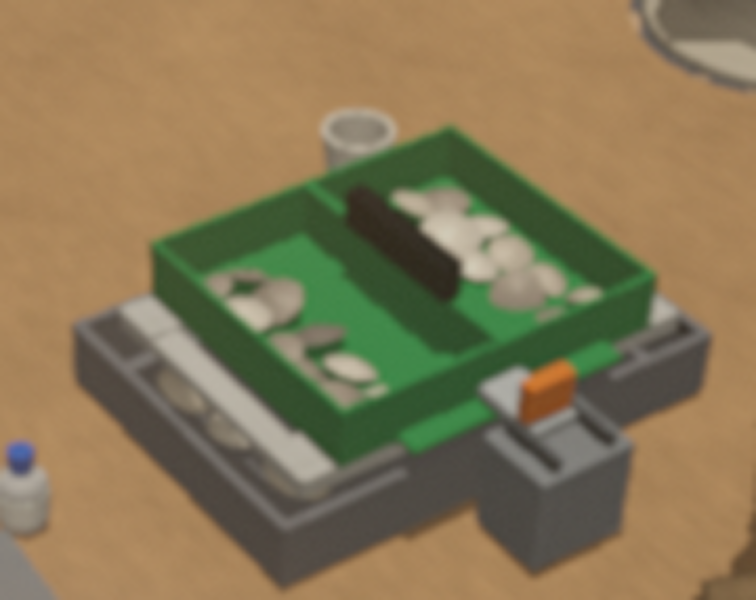

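View pics/z10.png

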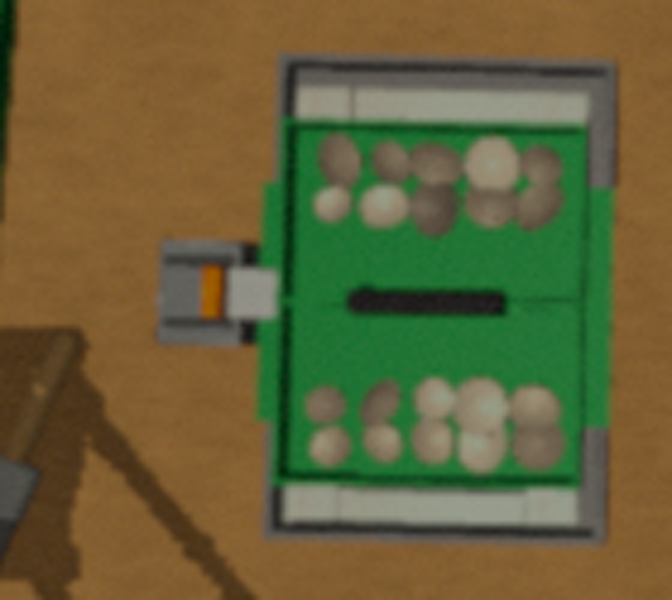

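Run:
```python
from h import *
np.set_printoptions(precision=4,suppress=True)
for f,a,b in(("t5",0,0),("top0",200,212),("t7",208,220)):
    if a==0: continue
    t=cv2.imread(f"pics/{f}.png").astype(float); w=np.clip(t[252:268,a:b,2]-2.2*t[252:268,a:b,0]-30,0,None); 
    w[w<25]=0
    yy,xx=np.mgrid[252:268,a:b]; c=np.array([(w*xx).sum(),(w*yy).sum()])/w.sum(); print(f,c,cast("top",c,.113))
for f in("scene0","s7"):
    t=cv2.imread(f"pics/{f}.png"); h=cv2.cvtColor(t,cv2.COLOR_BGR2HSV); o=cv2.inRange(h,(4,190,110),(16,255,255)); o[:,:405]=0;o[:,445:]=0;o[:285]=0;o[320:]=0
    p=np.argwhere(o)[:,::-1]; print(f,len(p),p.mean(0),cast("scene",p.mean(0),.1))
```

```text
top0 [205.5971 260.1188] [[0.5336 0.3539 0.113 ]]
t7 [213.724  260.3967] [[0.5332 0.3286 0.113 ]]
scene0 7 [426.7143 300.7143] [[0.5309 0.3482 0.1   ]]
s7 69 [419.6522 297.1739] [[0.5367 0.3291 0.1   ]]
```

Camera travel is 25.3 mm, which fits a start of 0 to 3 mm open and a home of 27 mm. One slightly firmer push will confirm it.

Run:
```python
from h import *
arm.goto((.534,.40,.20),ori(0)); arm.servo_line((.534,.395,.103),speed=.1,f_stop=5)
arm.servo_line((.534,.352,.103),speed=.06,f_stop=6); arm.hold(.2);st("near")
for k in range(2):
    hit=arm.servo_line((.534,.335,.103),speed=.015,f_stop=15); st(("push",hit))
arm.servo_line((.534,.39,.103),speed=.06); st("back")
arm.servo_line((.534,.40,.22),speed=.12)
arm.goto((.40,.45,.30),ori(0)); st("away")
t=vision.grab_frame("top"); cv2.imwrite("pics/t8.png",t); cv2.imwrite("pics/s8.png",vision.grab_frame("scene"))
t=t.astype(float); a,b=208,220; w=np.clip(t[252:268,a:b,2]-2.2*t[252:268,a:b,0]-30,0,None);w[w<25]=0
yy,xx=np.mgrid[252:268,a:b]; c=np.array([(w*xx).sum(),(w*yy).sum()])/w.sum(); print(c,cast("top",c,.113))
```

```text
near t28.95 p [0.534  0.3524 0.1029] F [ 0.92 -1.26  0.43] M [-0.05 -0.11  0.01] w0.0005
('push', True) t29.74 p [0.5339 0.3458 0.103 ] F [-0.36  1.26  1.69] M [ 0.23 -0.11  0.05] w0.0004
('push', True) t30.21 p [0.5338 0.3459 0.1029] F [0.47 1.12 2.24] M [ 0.22 -0.07 -0.04] w0.0004
back t31.09 p [0.5339 0.3898 0.1029] F [-0.08  0.75  0.26] M [-0.04 -0.12 -0.01] w0.0004
away t32.92 p [0.4005 0.4496 0.2991] F [ 0.29 -0.07 -0.38] M [ 0.02 -0.01 -0.  ] w0.0004
[213.73632751 260.37007215] [[0.5333145  0.32854639 0.113     ]]
```

View pics/s8.png

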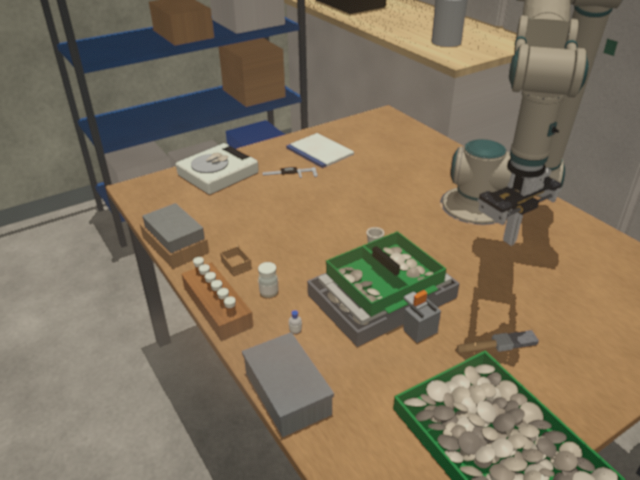

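The knob did not move under the firmer push (column 213.7 both times, fingers stopped at y=0.3458 again), so the bolt is on its hard stop. The tray is level at about (385,268), the bystanders are where they were, and the arm is clear.

Run:
```python
from h import *
arm.hold(.3); arm.hand_in()
```

```text
the job is handed in; nothing more can be done
```

The green tray is seated on the grey lower tray, the bolt is home over its flange, and I handed the job in at about 33 s, with the arm clear of everything.

- **Seating:** I gripped the tray by its handle with 40 N and used the socket holes found in the top camera image to line it up. All four lugs went in on the first lowering, with no contact at frame-top height. The tray came to rest with its origin about 62 to 63 mm up by the arm's reading. The most it was pressed down was about 11 N, its own weight included. After release it stayed level and did not shift.
- **Bolt:** I pushed the knob with closed fingers until it stopped firmly at y = 0.346. A second, firmer push (15 N limit) moved it no further. The camera showed 25.3 mm of travel, which fits a start within the stated 0 to 3 mm.
- **Disagreements:**
  - The two cameras differed by about 4 mm in x on the hole centres. I used the top camera, after checking it against the held tray, and the fit bore that out.
  - The scene camera's reading of knob travel was too rough to use: only 7 pixels in the first picture.
- **Bystanders:** In the last scene picture, judged by eye, they are where they were.

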